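Hook the parts bin into the slatwall board

ROBOT

A 6-joint arm with a two-finger parallel gripper is mounted at the origin on a cart in front of the work surface, level with it; the furniture and walls round the work are solid. World frame = base frame: x ahead of the robot, y to its left, z up, the work surface at z = 0. Lengths are in m, angles in rad, forces in N, time in s.
With the tool pointing down it reaches from about 0.275 to 0.75 m from the base axis. Payload 10.2 kg.
Tool frame: the origin (TCP) lies at the centre of the arm's flange, where the gripper is bolted on; the fingertips stand 173 mm ahead of it and the grasp point (between the pads) lies 155 mm ahead of it; z points along the fingers, y is the line along which they close (so a half turn about z gives the same grasp; the last joint's range is limited). The gripper opens to 85 mm and grips with 20 to 120 N. Pads are 22 mm wide; open, the fingers measure 114 mm over their backs; the gripper's body (76 mm by 85 mm) begins 54 mm behind the grasp point. The pads swing forward as they close: fully open they stand 13 mm farther back than shut.
Start: joints at [0.938, 0.313, 1.498, -0, 1.331, -0.223], TCP at [0.209, 0.482, 0.405] pointing down, gripper open.
Joint ranges: [-2.94, 2.94], [-0.97, 2.17], [0.19, 2.56], [-1.23, 4.37], [0.02, 3.11], [-2.88, 2.88]. Speed limits (rad/s): [2.39, 2.39, 3.01, 3.14, 3.14, 3.14].

INTERFACE

Orientations are given as a rotation vector (axis times angle).
In Python, from cell import telemetry, read_camera, calibration, job gives the robot as it stands.
- The arm moves only by the tool servo_tool, never from a script. Its argument "moves" is text: rows parted by semicolons, each of 6 numbers parted by spaces: the shift along the tool's x, y, z in mm, then the turn, a rotation vector about the tool's x, y, z in rad. A call has exactly 10 rows; each row is the pose to reach, as a shift and turn from the pose commanded when the call began, along the tool's axes at that moment; what a row does not reach only later rows make up. A row lasts 1/8 s, in which the tool goes at most 62.5 mm and 10.7 degrees, less where a joint would pass 70% of its speed; a pose out of reach is approached as far as the arm can. A call with a gripper value outside its range is refused whole. "fingers" is the opening, from 0 (shut) to 1 (fully open), set as the call begins (left out, the last holds). The fingers move at their own pace and stop on an object; "squeeze" is the grip in N (left out, the last holds). Time passes only in rows, so rows that repeat a pose let the fingers close, or fill a call up. It gives the time, the measured TCP pose, the force, the opening and the grip force at its end, in the units of the state.
- telemetry.state(): the state, without advancing time (a new reading comes with each control period).
- read_camera(name): name is "scene" or "top" or "wrist"; returns (picture, depth): 420x560x3 uint8, red, green, blue; 420x560 float32, m along the optical axis (not along the pixel's ray), 0 where there is no reading.
- calibration(name): a dict with "camera_matrix" (3x3 intrinsics, pixels), "eye" and "orientation" of the camera in the world; the wrist camera has in their place "tool_from_camera" (4x4, takes a point from camera to tool coordinates, whose origin is the TCP and whose axes are the flange's). Camera axes: x right, y up, looking along -z (the intrinsics and any distortion apply to the point x, -y, -z); pixel columns grow to the right and rows downward; lengths in m; the calibration is good to about 2 mm. The wrist camera is an equidistant fisheye: a pixel r from the principal point sees the ray r / f radians off the axis. A picture is of the moment at which its call begins: read the wrist's pose just before it. calibration takes no time and is no camera call.
- job.job_done(): hands the job in; it is judged then, once.
The state is a dict: "time": time; "q": joint angles; "joint_vel": joint speeds; "joint_efforts": joint torques, N m; "tcp_pos": TCP position; "eef_rot": TCP orientation; "wrist_force": force on the tool from outside, world axes, zero at the start; "moment": the same for the moment, N m; "grip_width": opening from 0.0 (shut) to 1.0 (fully open); "gripper_force": force on a finger pad.
Only numpy, scipy, OpenCV 4.12 (cv2) and the standard library are available. Lean on these libraries where they do the work, as an engineer would, in place of code of your own. Each camera call takes 0.05 s, during which the arm holds its last target. There are 200 camera calls.

TASK

Hang the small metal parts bin on the slatwall board: tilt it front-up so its tongue enters the groove, centred above the brass pin, then swing it down and press it home against the stiff pin until its back is flush with the board, and let go. The board's exact height is unknown, so feel for the groove and never load the board with 40 N or more in all. Leave the pot, pliers and white box alone.

Things in the scene. Friction and masses are not known exactly. Their poses are not given: they have to be found in the camera images.
- stand: Fixed stand with a grey slatwall board, 140 mm wide, 34 thick, on two posts. Origin on the table below the middle of the board's front face (plane x = 0); x points into the board, y along the groove, z up. Foot plate 10 mm high, x -50 to 80 mm, 150 wide. The rigid board is clamped at an unmeasured height: see groove_nominal.
- groove_nominal (a point): Nominal middle of the groove's sill (top front edge of the lower slat), on the face, 140 mm above the table; axes as stand. True sill: up to 15 mm above or below it. From the true sill: solid slat 85 mm down; groove mouth 26 mm high; above it the upper lip, 4 mm thick; behind the lip a cavity up to 40 mm above the sill, 31 mm deep from the face; board top at 48 mm.
- friction_pin (a joint): Brass pin, 10 mm across, round end, standing 8 mm out of the face, mid-width, 45 mm below the true sill. Reads 0 when out, grows (m) as pushed in; about 0.008 with the bin flush. No spring: about 4.5 N of friction, stays where left; the bin's own weight does not push it in.
- bin: Loose aluminium bin, open on top, 0.1 to 0.2 kg, upright on the table. Origin: bottom edge of the back plate's outer face, middle; x out of its back, z up. Tray x -70 to 0 mm, 54 wide, walls 4; sides 52 high, front 40, back 65. Bridge (40 wide, z 60 to 65) runs back to x 10; tongue (x 6 to 10, 40 wide) rises from it to z 93.
- bin_center (a point): Grasp centre of the bin between its two side walls (54 mm apart outside): 36 mm in front of the back plate's outer face, 32 mm above the underside; axes as the bin.
- tongue_tip (a point): Top rear edge of the tongue, middle: bin x 10, z 93 mm; axes as bin. Tongue with bridge is 33 mm tall, more than the groove's mouth, so it enters only with the bin tilted front-up by about 30 degrees, tip first, moving up along the tongue. Home: bridge underside on the sill, tongue behind the upper lip (2 mm play), back plate flush on the face.
- flux_pot: Bystander: small closed pot, 51 mm across, 46 mm high, left of the work; origin under its centre.
- pliers: Bystander: pliers lying flat, 49x140x12 mm; origin under the centre.
- findings_box: Bystander: small white closed box, 60x90x25 mm, on the right of the table; origin under the centre.

How it is judged:
On the way:
1. the bin is tilted front-up by more than 17 degrees with its tongue's tip at least 10 mm inside the groove (angle between bin_center's own z axis and vertical above 0.3 rad and x of tongue_tip in the frame of stand above 0.01 m and z of tongue_tip in the frame of stand between 0.125 and 0.195 m), for 0.1 s.
At the end, for the whole second after the job is handed in: The bin hangs in the groove, released and at rest: upright within 4 degrees, square to the board within 5 degrees, its back within 4 mm of the face, within 25 mm of the middle, within 20 mm of the nominal height, the pin pushed in by over 5.5 mm (angle between bin_center's own z axis and vertical below 0.07 rad and angle between the x axis of bin_center and the x axis of stand, either way round below 0.09 rad and x of bin_center in the frame of stand between -0.0405 and -0.032 m and y of bin_center in the frame of stand between -0.025 and 0.025 m and z of bin_center in the frame of stand between 0.092 and 0.132 m and value of joint friction_pin above 0.0055 m and linear speed of bin below 0.01 m/s and contact force between bin and the fingers below 0.1 N); the robot touches nothing.
It fails at once if the bin is pushed on the board or stand with more than 40 N (contact force between bin and stand above 40 N).
It fails at once if the robot pushes on the board or stand with more than 40 N (contact force between the arm and stand above 40 N).
It fails at once if the small pot is moved by more than 20 mm (distance of flux_pot from where it was at the start of the episode above 0.02 m).
It fails at once if the pliers is moved by more than 20 mm (distance of pliers from where it was at the start of the episode above 0.02 m).
It fails at once if the white box on the right is moved by more than 20 mm (distance of findings_box from where it was at the start of the episode above 0.02 m).
It also fails if it takes over 64 s, if anything falls off the work surface, if the arm or the gripper's body presses on something with over 40 N, if the wrist force passes 120 N, or if a joint passes its speed limit or range.

## Working session

There is one attempt and no reset: what is moved stays moved. The work goes in short steps, Python scripts to look and compute and a tool call to move; the robot and the scene stay as the last step left them, time stands still between calls to the robot, and variables do not carry over. Pictures are saved under pics/ and viewed, at most 10 in all, crops included, and the job is handed in when it is done.

Besides the shell and the picture viewer there is one more tool, called after ">>>" as name(argument=value, ...) on one line, values as JSON. servo_tool: Moves the arm, as the interface text tells. Its arguments: {"type":"object","properties":{"moves":{"type":"string"},"fingers":{"type":"number"},"squeeze":{"type":"number"}},"required":["moves"]}

```bash
ls; mkdir -p pics; python3 - <<'E'
from cell import telemetry, read_camera, calibration
import cv2,numpy as np
print(telemetry.state())
for n in("scene","top"):
    c=calibration(n);print(n,c)
    p,d=read_camera(n);np.savez(f"pics/{n}0.npz",p=p,d=d);cv2.imwrite(f"pics/{n}0.png",p[:,:,::-1])
print(calibration("wrist"))
E
```

```text
pics
{'time': 0.0, 'q': array([ 9.37595814e-01,  3.13451179e-01,  1.49845717e+00,  1.64159515e-05,
        1.33102623e+00, -2.23395780e-01]), 'joint_vel': array([ 0.00041413,  0.00074431, -0.00073761,  0.00031049,  0.00152848,
        0.00098403]), 'joint_efforts': array([ 1.38173884e-03, -4.12264538e+01, -2.59739292e+01, -1.28839756e-04,
        4.13127549e-03, -4.84446616e-06]), 'tcp_pos': array([0.20915715, 0.48148958, 0.40412677]), 'eef_rot': array([-6.39114329e-01, -3.07531153e+00,  1.90674999e-03]), 'wrist_force': array([-0.19303808,  0.70088952, -0.0215979 ]), 'moment': array([-0.0202756 , -0.02457002, -0.01752849]), 'gripper_force': 0.0, 'grip_width': 0.9981207594199637}
scene {'camera_matrix': array([[385.40520637,   0.        , 279.05734403],
       [  0.        , 385.40520637, 203.93855414],
       [  0.        ,   0.        ,   1.        ]]), 'eye': array([ 0.08216652, -0.6178069 ,  0.90537331]), 'orientation': array([ 0.76200837, -0.21635046, -0.48613301])}
top {'camera_matrix': array([[521.58814797,   0.        , 280.07021925],
       [  0.        , 521.58814797, 211.17970782],
       [  0.        ,   0.        ,   1.        ]]), 'eye': array([0.25084188, 0.05815289, 1.47595757]), 'orientation': array([ 0.12627886, -0.0989645 , -1.58977098])}
{'camera_matrix': array([[325.1922621 ,   0.        , 283.60082477],
       [  0.        , 325.1922621 , 212.10916277],
       [  0.        ,   0.        ,   1.        ]]), 'tool_from_camera': array([[-1.51833836e-03,  9.65839289e-01,  2.59137343e-01,
         6.39630005e-02],
       [ 9.99998845e-01,  1.44894621e-03,  4.58781530e-04,
        -4.27997930e-06],
       [ 6.76331554e-05,  2.59137740e-01, -9.65840373e-01,
         3.06699471e-02],
       [ 0.00000000e+00,  0.00000000e+00,  0.00000000e+00,
         1.00000000e+00]])}
```

View pics/scene0.png

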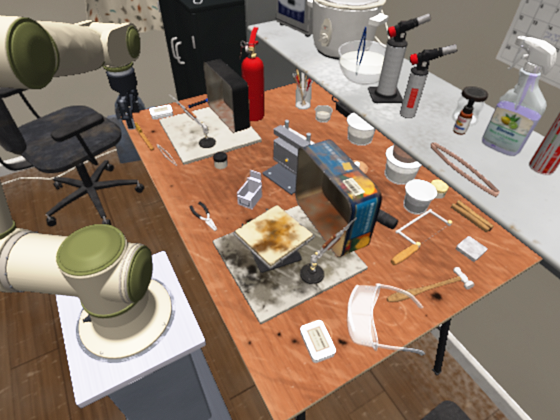

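View pics/top0.png

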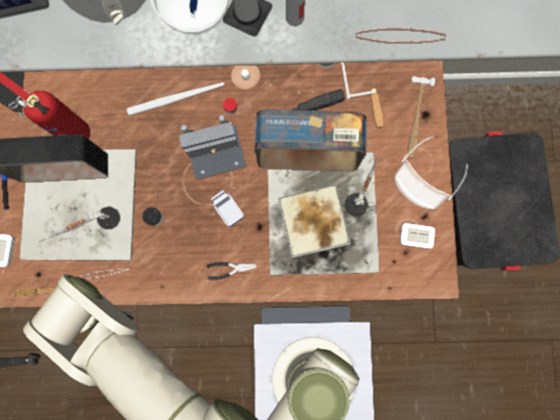

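The scene view shows the bin at about (250,187), the stand at (290,155) with a tall box to its right, the pot at (220,160) and the pliers at (203,215). In the top view the bin is at (228,208) and the board at (213,143), with the big box at x>255.

```bash
cat > h.py <<'E'
import numpy as np,cv2
from scipy.spatial.transform import Rotation as R
from cell import calibration
def cloud(n,d):
    c=calibration(n);K=c["camera_matrix"];v,u=np.mgrid[:d.shape[0],:d.shape[1]]
    P=np.stack([(u-K[0,2])/K[0,0]*d,-(v-K[1,2])/K[1,1]*d,-d],-1)
    W=P@R.from_rotvec(c["orientation"]).as_matrix().T+c["eye"]; W[d==0]=np.nan
    return W
def load(n):
    z=np.load(f"pics/{n}0.npz");return z["p"],z["d"]
E
python3 - <<'E'
from h import *
ims=[]
for n,(u0,u1,v0,v1) in (("top",(150,270,110,290)),("scene",(180,330,110,240))):
    p,d=load(n);W=cloud(n,d)
    ims.append(cv2.resize(p[v0:v1,u0:u1,::-1],None,fx=3,fy=3,interpolation=cv2.INTER_CUBIC))
    for u,v in {"top":[(150,216),(213,128),(225,150),(205,170),(228,208),(310,118),(310,160),(180,200),(250,230)],"scene":[(250,187),(290,140),(285,150),(280,175),(220,160),(330,150),(300,180)]}[n]: print(n,u,v,W[v,u].round(3))
    z=W[...,2]
    # table level
    print("table",np.nanmedian(z[(abs(z)<.02)]))
h=max(i.shape[0] for i in ims)
ims=[cv2.copyMakeBorder(i,0,h-i.shape[0],0,0,0) for i in ims]
im=np.hstack(ims);print(im.shape);im=im[:, :800];cv2.imwrite("pics/crop1.png",im)
E
```

```text
top 150 216 [0.451 0.441 0.052]
top 213 128 [0.659 0.247 0.177]
top 225 150 [0.632 0.231 0.057]
top 205 170 [nan nan nan]
top 228 208 [0.476 0.23  0.003]
top 310 118 [ 0.657 -0.     0.243]
top 310 160 [ 0.608 -0.008  0.013]
top 180 200 [0.503 0.369 0.   ]
top 250 230 [ 0.412  0.169 -0.004]
table 0.0010196559397449567
scene 250 187 [0.482 0.254 0.027]
scene 290 140 [0.63 0.25 0.17]
scene 285 150 [0.626 0.273 0.116]
scene 280 175 [0.61  0.275 0.011]
scene 220 160 [0.446 0.42  0.039]
scene 330 150 [0.65  0.068 0.243]
scene 300 180 [0.601 0.135 0.099]
table 0.0012624872083322192
(540, 810, 3)
```

View pics/crop1.png

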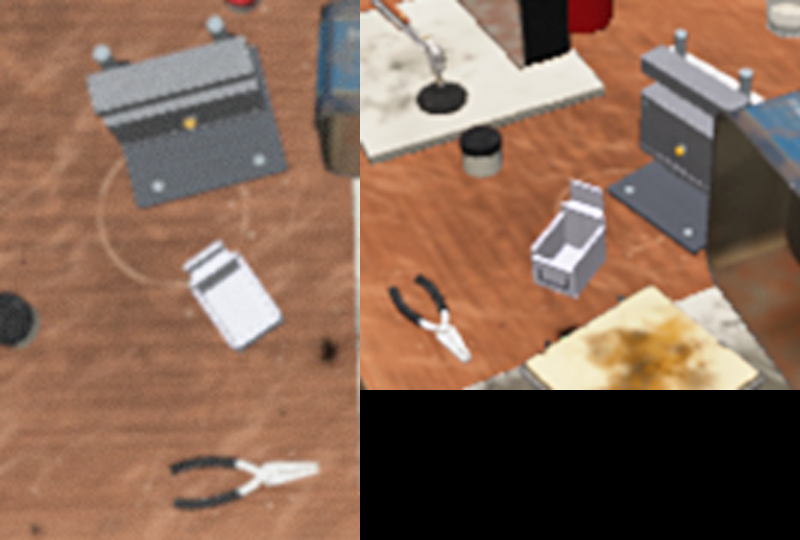

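```bash
python3 - <<'E'
from h import *
pts=[];cols=[]
for n in("top","scene"):
    p,d=load(n);W=cloud(n,d).reshape(-1,3);k=~np.isnan(W[:,0]);pts.append(W[k]);cols.append(np.c_[p.reshape(-1,3)[k]])
for i,n in enumerate(("top","scene")):
    W=pts[i];C=cols[i].astype(int);sat=C.max(1)-C.min(1)
    print("==",n)
    k=(abs(W[:,0]-.65)<.09)&(abs(W[:,1]-.25)<.11)&(W[:,2]>.14)&(W[:,2]<.25)&(W[:,1]>.16)&(sat<40)
    r=cv2.minAreaRect(W[k][:,:2].astype(np.float32));print("board top",k.sum(),r,np.percentile(W[k][:,2],[2,50,90,98]));print(cv2.boxPoints(r).round(3).tolist())
    k=(abs(W[:,0]-.60)<.06)&(abs(W[:,1]-.25)<.11)&(W[:,2]>.006)&(W[:,2]<.018)&(sat<40)
    r=cv2.minAreaRect(W[k][:,:2].astype(np.float32));print("foot",k.sum(),r,cv2.boxPoints(r).round(3).tolist())
    k=(abs(W[:,0]-.48)<.07)&(abs(W[:,1]-.235)<.07)&(W[:,2]>.008)&(W[:,2]<.12)&(sat<60)
    r=cv2.minAreaRect(W[k][:,:2].astype(np.float32));print("bin",k.sum(),r,W[k].max(0));print(cv2.boxPoints(r).round(3).tolist())
    k=(abs(W[:,0]-.48)<.07)&(abs(W[:,1]-.235)<.07)&(W[:,2]>.07)&(W[:,2]<.12)
    print("tongue",k.sum(),W[k].round(3).tolist()[::3])
    k=(W[:,0]>.5)&(W[:,0]<.72)&(W[:,1]<.19)&(W[:,1]>-.15)&(W[:,2]>.19)&(W[:,2]<.27)
    print("box",k.sum(),cv2.boxPoints(cv2.minAreaRect(W[k][:,:2].astype(np.float32))).round(3).tolist(),W[k][:,1].max())
W=pts[1];
# face plane from scene
k=(W[:,0]>.58)&(W[:,0]<.70)&(W[:,1]>.18)&(W[:,1]<.33)&(W[:,2]>.06)&(W[:,2]<.115)
F=W[k];print("face pts",k.sum())
for _ in range(4):
    A=np.c_[F[:,1],np.ones(len(F))];s=np.linalg.lstsq(A,F[:,0],rcond=None)[0];e=F[:,0]-A@s;F=F[abs(e)<max(.004,1.5*e.std())]
print("x=%.3f y+%.4f"%tuple(s),e.std(),len(F),F.min(0),F.max(0), "yaw",-np.arctan(s[0]))
E
```

```text
== top
board top 890 ((0.6496203541755676, 0.26679161190986633), (0.0508742555975914, 0.13975636661052704), 13.693975448608398) [0.15651849 0.17427716 0.17928698 0.19588467]
[[0.6079999804496765, 0.32899999618530273], [0.640999972820282, 0.19300000369548798], [0.6909999847412109, 0.20499999821186066], [0.6579999923706055, 0.3409999907016754]]
foot 905 ((0.606897234916687, 0.256445050239563), (0.06537054479122162, 0.14908507466316223), 15.648428916931152) [[0.5550000071525574, 0.3190000057220459], [0.5960000157356262, 0.17599999904632568], [0.6579999923706055, 0.19300000369548798], [0.6179999709129333, 0.3370000123977661]]
bin 353 ((0.47436314821243286, 0.23135678470134735), (0.10115963220596313, 0.053791582584381104), 33.949851989746094) [0.52717573 0.26395724 0.09771214]
[[0.4169999957084656, 0.22499999403953552], [0.44699999690055847, 0.1809999942779541], [0.531000018119812, 0.2370000034570694], [0.5009999871253967, 0.28200000524520874]]
tongue 49 [[0.509, 0.236, 0.092], [0.506, 0.236, 0.095], [0.504, 0.244, 0.09], [0.505, 0.237, 0.087], [0.501, 0.247, 0.091], [0.503, 0.24, 0.083],
[... 1594 characters left out ...]
082], [0.499, 0.247, 0.087], [0.504, 0.235, 0.093], [0.513, 0.231, 0.093], [0.494, 0.253, 0.08], [0.501, 0.244, 0.084], [0.507, 0.234, 0.089], [0.489, 0.258, 0.074], [0.498, 0.253, 0.074], [0.503, 0.241, 0.08], [0.511, 0.234, 0.083], [0.5, 0.249, 0.071], [0.504, 0.236, 0.079], [0.513, 0.232, 0.078], [0.504, 0.236, 0.075], [0.514, 0.233, 0.073]]
box 2785 [[0.5690000057220459, -0.14000000059604645], [0.6710000038146973, -0.1459999978542328], [0.6880000233650208, 0.13500000536441803], [0.5860000252723694, 0.14100000262260437]] 0.14050141893965729
face pts 307
x=-0.238 y+0.6914 0.0014704256070467519 298 [0.61218153 0.21510844 0.06005881] [0.64167151 0.32771923 0.11498799] yaw 0.23334507910261157
```

```bash
cat >> h.py <<'E'
def tool_R(yaw,lean):  # camera-above grasp: tool y = -bin y; lean>0 tips fingers towards +x of yaw frame
    c,s=np.cos(yaw),np.sin(yaw);X=np.array([c,s,0]);Y=np.array([-s,c,0]);Z=np.array([0,0,1])
    z=np.sin(lean)*X-np.cos(lean)*Z; y=-Y; return np.c_[np.cross(y,z),y,z]
def delta(p,Rm,pg,Rg):   # grasp point goal pg -> tcp, delta in tool axes mm, rotvec
    t=pg-0.155*Rg[:,2]
    return (Rm.T@(t-p)*1000).round(1),R.from_matrix(Rm.T@Rg).as_rotvec().round(4),t.round(3)
E
python3 - <<'E'
from h import *
rays=[]
for n,(u0,u1,v0,v1) in (("top",(190,235,135,165)),("scene",(270,300,145,175))):
    p,d=load(n);h=cv2.cvtColor(p,cv2.COLOR_RGB2HSV)
    m=np.zeros(d.shape,bool);m[v0:v1,u0:u1]=True
    m&=(h[...,0]>15)&(h[...,0]<32)&(h[...,1]>110)
    v,u=np.where(m);w=cloud(n,d)[m];print(n,m.sum(),u.mean(),v.mean(),np.nanmedian(w,0))
    c=calibration(n);K=c["camera_matrix"]
    r=R.from_rotvec(c["orientation"]).apply([(u.mean()-K[0,2])/K[0,0],-(v.mean()-K[1,2])/K[1,1],-1]);rays.append((c["eye"],r/np.linalg.norm(r)))
(a,u),(b,v)=rays
s=np.linalg.lstsq(np.c_[u,-v],b-a,rcond=None)[0];P,Q=a+s[0]*u,b+s[1]*v;print("pin",P,Q)
p0=np.array([.20915,.4815,.4041]);Rm=R.from_rotvec([-.6391,-3.0753,.0019]).as_matrix()
print(delta(p0,Rm,np.array([.462,.2205,.16]),tool_R(.61,.61)))
E
```

```text
top 7 212.71428571428572 150.57142857142858 [0.62473598 0.26108074 0.08453541]
scene 8 285.875 160.125 [0.6267864  0.26020603 0.07902591]
pin [0.62512582 0.26247907 0.08034131] [0.62509318 0.2624929  0.08033458]
(array([-289.5, -214.1,  117.2]), array([-0.6447,  0.3611,  2.0439]), array([0.389, 0.17 , 0.287]))
```

>>> servo_tool(moves="-60 -40 20 -0.13 0.07 0.4; -110 -80 40 -0.26 0.14 0.8; -160 -120 60 -0.38 0.21 1.2; -220 -160 80 -0.5 0.28 1.6; -289.5 -214 117 -0.6447 0.3611 2.0439; -289.5 -214 117 -0.6447 0.3611 2.0439; -289.5 -214 117 -0.6447 0.3611 2.0439; -289.5 -214 117 -0.6447 0.3611 2.0439; -289.5 -214 117 -0.6447 0.3611 2.0439; -289.5 -214 117 -0.6447 0.3611 2.0439", fingers=1, squeeze=60)

```text
time: 1.35
tcp_pos: [0.3894, 0.1698, 0.2875]
eef_rot: [-2.58, -1.261, -0.782]
wrist_force: [0.6, -0.5, 0.1]
grip_width: 0.999
gripper_force: 0.0
```

```bash
cat >> h.py <<'E'
def wcloud(d,s):
    c=calibration("wrist");K=c["camera_matrix"];T=c["tool_from_camera"]
    v,u=np.mgrid[:d.shape[0],:d.shape[1]];x=(u-K[0,2])/K[0,0];y=(v-K[1,2])/K[1,1];r=np.hypot(x,y)+1e-9
    k=np.tan(np.minimum(r,1.4))/r
    P=np.stack([x*k*d,-y*k*d,-d],-1)@T[:3,:3].T+T[:3,3]
    W=P@R.from_rotvec(s["eef_rot"]).as_matrix().T+s["tcp_pos"];W[(d==0)|(r>1.4)]=np.nan
    return W
E
python3 - <<'E'
from h import *
from cell import telemetry,read_camera
s=telemetry.state();p,d=read_camera("wrist");print(s["q"].round(3))
np.savez("pics/w1.npz",p=p,d=d,pos=s["tcp_pos"],rot=s["eef_rot"])
cv2.imwrite("pics/w1.png",p[:,:,::-1])
W=wcloud(d,s).reshape(-1,3);z=W[:,2]
print("table",np.nanmedian(z[abs(z)<.02]))
C=p.reshape(-1,3).astype(int);sat=C.max(1)-C.min(1)
k=(np.hypot(W[:,0]-.47,W[:,1]-.23)<.07)&(z>.008)&(z<.11)&(sat<60)
def rep(k,t):
    r=cv2.minAreaRect(W[k][:,:2].astype(np.float32));print(t,k.sum(),[np.round(a,4) for a in r],cv2.boxPoints(r).round(4).tolist(),np.percentile(z[k],[2,50,98]).round(4))
rep(k,"bin");rep(k&(z>.045)&(z<.058),"rim");rep(k&(z>.075),"tongue")
# local frame
Q=(W[k]-[.4919,.2411,0]);a=.61;L=np.c_[Q[:,0]*np.cos(a)+Q[:,1]*np.sin(a),-Q[:,0]*np.sin(a)+Q[:,1]*np.cos(a),Q[:,2]]
for lo,hi in((.035,.045),(.045,.056),(.07,.097)):
    m=(L[:,2]>lo)&(L[:,2]<hi);print(lo,m.sum(),np.percentile(L[m],[1,50,99],axis=0).round(4).tolist())
E
```

```text
[0.065 0.178 2.058 0.681 0.567 0.206]
table 0.0005227446188439122
bin 4617 [array([0.4699, 0.2258]), array([0.0809, 0.0547]), np.float64(33.8044)] [[0.421099990606308, 0.22609999775886536], [0.4514999985694885, 0.18060000240802765], [0.5187000036239624, 0.225600004196167], [0.48829999566078186, 0.2711000144481659]] [0.0115 0.0523 0.0933]
rim 1266 [array([0.4648, 0.2226]), array([0.0665, 0.0547]), np.float64(34.0661)] [[0.421999990940094, 0.22660000622272491], [0.45260000228881836, 0.18129999935626984], [0.5077000260353088, 0.21860000491142273], [0.47699999809265137, 0.2639000117778778]] [0.0458 0.0519 0.0567]
tongue 747 [array([0.5015, 0.2474]), array([0.0048, 0.0397]), np.float64(34.645)] [[0.48820000886917114, 0.2624000012874603], [0.5108000040054321, 0.2296999990940094], [0.5148000121116638, 0.23240000009536743], [0.49219998717308044, 0.26510000228881836]] [0.0758 0.0908 0.094 ]
0.035 713 [[-0.0671, -0.0236, 0.0352], [-0.0625, -0.0056, 0.0418], [0.0003, 0.0236, 0.0447]]
0.045 1225 [[-0.0652, -0.0266, 0.0453], [-0.0278, -0.0126, 0.0518], [0.0002, 0.0274, 0.0555]]
0.07 861 [[0.0092, -0.0195, 0.0702], [0.0099, 0.0003, 0.0884], [0.0133, 0.0191, 0.0942]]
```

View pics/w1.png

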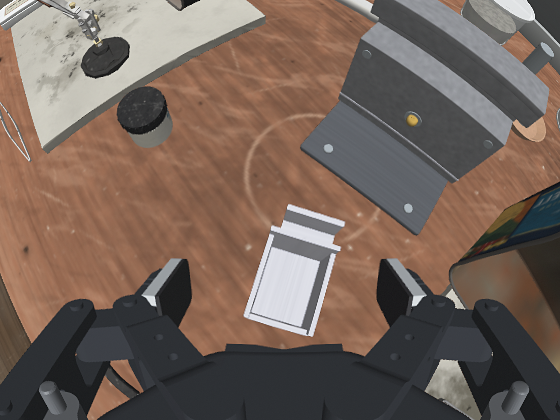

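The wrist view shows the bin between the open fingers at (290,270), tongue at (315,215), the board with the pin at (412,119), and the pot at (145,115), well clear.

```bash
python3 - <<'E'
from h import *
f=np.load("pics/w1.npz");s=dict(tcp_pos=f["pos"],eef_rot=f["rot"]);W=wcloud(f["d"],s)
g=W.reshape(-1,3);g=g[~np.isnan(g[:,0])]
a=.234;o=np.array([.629,.2615,0])
L=(g-o);L=np.c_[L[:,0]*np.cos(a)+L[:,1]*np.sin(a),-L[:,0]*np.sin(a)+L[:,1]*np.cos(a),L[:,2]]
k=(abs(L[:,1])<.1)&(L[:,0]>-.02)&(L[:,0]<.05)
L=L[k]
m=(L[:,2]>.05)&(L[:,2]<.115)&(abs(L[:,0])<.01)&(abs(L[:,1])<.065)&(abs(L[:,1])>.008)
c=np.polyfit(L[m,1],L[m,0],1);print("face",m.sum(),c, "lateral",np.percentile(L[m,1],[0.5,99.5]))
for y0 in(-.05,-.03,.03,.05):
  print(y0,[(round(float(np.median(L[q,0])),4),round(b*1000)) for b in np.arange(.1,.19,.004) if (q:=(abs(L[:,1]-y0)<.012)&(abs(L[:,2]-b)<.002)).sum()>3])
m=(L[:,2]>.16)&(L[:,2]<.185)&(abs(L[:,1])<.09);print("top",np.percentile(L[m],[1,50,99],axis=0).round(4))
h=cv2.cvtColor(f["p"],cv2.COLOR_RGB2HSV);q=np.zeros(h.shape[:2],bool);q[100:140,395:430]=1;q&=(h[...,1]>110)&(h[...,0]<32)&(h[...,0]>12)
P=np.nanmedian(W[q],0);print("pin",q.sum(),P,np.array([[np.cos(a),np.sin(a)],[-np.sin(a),np.cos(a)]])@(P-o)[:2],np.nanpercentile(W[q][:,2],[2,98]))
Rm=R.from_rotvec(f["rot"]).as_matrix();print(delta(f["pos"],Rm,np.array([.465,.2225,.033]),tool_R(.597,.61)))
E
```

```text
face 6459 [-3.68746870e-05  3.81120075e-04] lateral [-0.06432409  0.06437049]
-0.05 [(0.0003, 100), (0.0003, 104), (0.0004, 108), (0.0004, 112), (0.0004, 116), (0.0003, 120), (0.0005, 124), (0.0156, 128), (0.0312, 132), (0.0011, 152), (0.0005, 156), (0.0004, 160), (0.0004, 164), (0.0003, 168), (0.0005, 172), (0.0158, 176), (0.0376, 180), (0.0376, 184), (0.038, 188)]
-0.03 [(0.0006, 100), (0.0003, 104), (0.0004, 108), (0.0004, 112), (0.0004, 116), (0.0003, 120), (0.0005, 124), (0.0157, 128), (0.031, 132), (0.0011, 152), (0.0004, 156), (0.0003, 160), (0.0003, 164), (0.0005, 168), (0.0002, 172), (0.014, 176)]
0.03 [(0.0003, 100), (0.0004, 104), (0.0003, 108), (0.0004, 112), (0.0003, 116), (0.0004, 120), (0.0003, 124), (0.0154, 128), (0.031, 132), (0.0016, 152), (0.0003, 156), (0.0003, 160), (0.0004, 164), (0.0004, 168), (0.0004, 172), (0.0131, 176)]
0.05 [(0.0005, 100), (0.0004, 104), (0.0003, 108), (0.0002, 112), (0.0003, 116), (0.0004, 120), (0.0005, 124), (0.0153, 128), (0.0312, 132), (0.0015, 152), (0.0003, 156), (0.0003, 160), (0.0004, 164), (0.0004, 168), (0.0004, 172), (0.006, 176)]
top [[-0.0012 -0.0687  0.1603]
 [ 0.0019 -0.0092  0.1748]
 [ 0.0389  0.0627  0.1814]]
pin 102 [0.6245783  0.25953838 0.08549813] [-0.00475604 -0.0008829 ] [0.08096012 0.08795428]
(array([-63.5, -10.1, 110.1]), array([-0.0939,  0.0468,  0.2852]), array([0.392, 0.173, 0.16 ]))
```

>>> servo_tool(moves="-5 -1 8 -0.0939 0.0468 0.2852; -12 -2 20 -0.0939 0.0468 0.2852; -25 -4 43 -0.0939 0.0468 0.2852; -38 -6 66 -0.0939 0.0468 0.2852; -50 -8 87 -0.0939 0.0468 0.2852; -60 -9.6 104 -0.0939 0.0468 0.2852; -63.5 -10.1 110 -0.0939 0.0468 0.2852; -63.5 -10.1 110 -0.0939 0.0468 0.2852; -63.5 -10.1 110 -0.0939 0.0468 0.2852; -63.5 -10.1 110 -0.0939 0.0468 0.2852")

```text
time: 2.65
tcp_pos: [0.3918, 0.1725, 0.1607]
eef_rot: [-2.711, -0.845, -0.855]
wrist_force: [-0.4, 0.6, 0.4]
grip_width: 0.996
gripper_force: 0.0
```

>>> servo_tool(moves="0 0 0 0 0 0; 0 0 0 0 0 0; 0 0 0 0 0 0; 0 0 0 0 0 0; 0 0 0 0 0 0; 0 0 0 0 0 0; 0 0 0 0 0 0; 0 0 0 0 0 0; 0 0 0 0 0 0; 0 0 0 0 0 0", fingers=0, squeeze=60)

```text
time: 3.9
tcp_pos: [0.3917, 0.1725, 0.1606]
eef_rot: [-2.711, -0.844, -0.855]
wrist_force: [-2.7, -1.3, 5.3]
grip_width: 0.627
gripper_force: 62.9
```

```bash
cat >> h.py <<'E'
A=.234;O=np.array([.6294,.2616,0])   # stand frame, face plane
SX=np.array([np.cos(A),np.sin(A),0]);SY=np.array([-np.sin(A),np.cos(A),0]);SZ=np.array([0,0,1.])
Rs=np.c_[SX,SY,SZ]
def pose(Rm,p):
    T=np.eye(4);T[:3,:3]=Rm;T[:3,3]=p;return T
def binpose(th,X,Z,sill=.1275,back=0,y=0):  # sill corner seen in bin frame at (X,Z) mm, tilt th front-up
    Rb=Rs@R.from_rotvec([0,th,0]).as_matrix()
    p=O+SZ*sill-Rb@[X/1e3,0,Z/1e3]-SX*back/1e3+SY*y/1e3
    return pose(Rb,p)
def rows(T0,goals):
    out=[]
    for g in goals:
        D=np.linalg.inv(T0)@g;out.append(" ".join("%.4g"%v for v in np.r_[(D[:3,3]*1e3).round(1),R.from_matrix(D[:3,:3]).as_rotvec().round(4)]))
    return out
E
python3 - <<'E'
from h import *
from cell import telemetry
s=telemetry.state();T0=pose(R.from_rotvec(s["eef_rot"]).as_matrix(),s["tcp_pos"])
yaw=.597;b=pose(R.from_rotvec([0,0,yaw]).as_matrix(),np.array([.465+.036*np.cos(yaw),.2225+.036*np.sin(yaw),0]))
TB=np.linalg.inv(T0)@b;np.save("TB.npy",TB);IB=np.linalg.inv(TB)
print(TB.round(4))
up=T0.copy();up[2,3]+=.08
pre=binpose(.61,13.8,113,back=60)@IB
for r in rows(T0,[up,pre]):print(r)
print(pre.round(3))
f=np.load("pics/w1.npz");W=wcloud(f["d"],dict(tcp_pos=f["pos"],eef_rot=f["rot"])).reshape(-1,3);L=(W-O)@Rs
for n,k in(("floor",(L[:,0]>.006)&(L[:,0]<.025)&(abs(L[:,2]-.128)<.006)),("top",(L[:,0]>.006)&(L[:,0]<.03)&(abs(L[:,2]-.176)<.006))):
    k&=abs(L[:,1])<.06;print(n,k.sum(),np.percentile(L[k,2],[5,50,95]))
E
```

```text
[[ 8.195e-01  6.500e-03  5.730e-01  1.020e-02]
 [ 6.200e-03 -1.000e+00  2.400e-03  2.000e-04]
 [ 5.730e-01  1.600e-03 -8.196e-01  2.031e-01]
 [ 0.000e+00  0.000e+00  0.000e+00  1.000e+00]]
45.8 0.2 -65.6 0 -0 -0
138.9 9 -7 -0.1069 -0.6033 0.3526
[[ 0.971  0.238 -0.     0.487]
 [ 0.238 -0.971  0.002  0.228]
 [ 0.    -0.002 -1.     0.246]
 [ 0.     0.     0.     1.   ]]
floor 2127 [0.12675553 0.12760573 0.12846306]
top 2301 [0.17488439 0.17562556 0.17634171]
```

>>> servo_tool(moves="15 0 -22 0 0 0; 30 0.1 -44 0 0 0; 45.8 0.2 -65.6 0 0 0; 65 2 -54 -0.02 -0.12 0.07; 84 4 -42 -0.043 -0.24 0.14; 102 5.5 -30 -0.064 -0.36 0.21; 120 7 -18 -0.086 -0.48 0.28; 138.9 9 -7 -0.1069 -0.6033 0.3526; 138.9 9 -7 -0.1069 -0.6033 0.3526; 138.9 9 -7 -0.1069 -0.6033 0.3526")

```text
time: 5.15
tcp_pos: [0.4871, 0.2276, 0.2451]
eef_rot: [-3.117, -0.377, 0.002]
wrist_force: [0.8, 0.1, -2.3]
grip_width: 0.623
gripper_force: 63.7
```

```bash
python3 - <<'E'
from h import *
from cell import telemetry,read_camera
s=telemetry.state();print({k:s[k].round(3) for k in("tcp_pos","wrist_force","moment","q")})
T0=pose(R.from_rotvec(s["eef_rot"]).as_matrix(),s["tcp_pos"]);np.save("T0.npy",T0)
TB=np.load("TB.npy");b=T0@TB;print("tip est stand",((b@[.01,0,.093,1])[:3]-O)@Rs)
p,d=read_camera("scene");cv2.imwrite("pics/s2.png",cv2.resize(p[90:250,180:340,::-1],None,fx=3,fy=3))
W=cloud("scene",d).reshape(-1,3);B=(W-b[:3,3])@b[:3,:3]
k=(abs(B[:,1])<.035)&(B[:,2]>.07)&(B[:,2]<.1)&(B[:,0]>-.01)&(B[:,0]<.03);print("scene tongue in bin",k.sum(),np.percentile(B[k],[2,50,98],axis=0).round(4))
p,d=read_camera("wrist");cv2.imwrite("pics/w2.png",p[:,:,::-1])
W=wcloud(d,s).reshape(-1,3);B=(W-b[:3,3])@b[:3,:3]
k=(abs(B[:,1])<.035)&(B[:,2]>.07)&(B[:,2]<.1)&(B[:,0]>-.01)&(B[:,0]<.03);print("wrist tongue in bin",k.sum(),np.percentile(B[k],[2,50,98],axis=0).round(4))
L=(W-O)@Rs;k=(abs(L[:,1])<.06)&(L[:,0]>.006)&(L[:,0]<.03)&(abs(L[:,2]-.176)<.008);print("top",np.percentile(L[k],[2,50,98],axis=0))
k=(abs(L[:,1])<.06)&(abs(L[:,0])<.008)&(L[:,2]>.158)&(L[:,2]<.172);print("face",k.sum(),np.median(L[k,0]) if k.any() else 0)
IB=np.linalg.inv(TB)
for r in rows(T0,[binpose(.61,13.8,Z,back=bk)@IB for Z,bk in((113,60),(113,0),(90,0),(80,0),(70,0),(60,0),(52,0))]):print(r)
E
```

```text
{'tcp_pos': array([0.487, 0.228, 0.245]), 'wrist_force': array([ 0.77 ,  0.087, -2.316]), 'moment': array([-0.008,  0.004,  0.018]), 'q': array([0.219, 0.52 , 1.647, 0.002, 0.976, 1.548])}
tip est stand [-0.0747108   0.00013077  0.11233892]
scene tongue in bin 32 [[ 0.0031 -0.0206  0.0723]
 [ 0.0061 -0.0119  0.0891]
 [ 0.0102  0.0184  0.0943]]
wrist tongue in bin 5602 [[ 0.0065 -0.0193  0.0708]
 [ 0.0073 -0.0004  0.0861]
 [ 0.0103  0.0185  0.0943]]Traceback (most recent call last):
  File "<stdin>", line 12, in <module>
    return _quantile_unchecked(
        a, q, axis, out, overwrite_input, method, keepdims, weights)
    return _ureduce(a,
                    func=_quantile_ureduce_func,
    ...<5 lines>...
                    overwrite_input=overwrite_input,
                    method=method)
    r = func(a, **kwargs)
    result = _quantile(arr,
                       quantiles=q,
    ...<2 lines>...
                       out=out,
                       weights=wgt)
    slices_having_nans = np.isnan(arr[-1, ...])
                                  ~~~^^^^^^^^^
IndexError: index -1 is out of bounds for axis 0 with size 0
```

```bash
python3 - <<'E'
from h import *
T0=np.load("T0.npy");IB=np.linalg.inv(np.load("TB.npy"))
for r in rows(T0,[binpose(.61,13.8,Z,back=bk)@IB for Z,bk in((113,60),(113,0),(90,0),(80,0),(70,0),(60,0),(52,0))]):print(r)
E
```

```text
-0 0.1 -0.9 0 0.0013 0.0005
60 0.5 -0.9 0 0.0013 0.0005
73.1 0.6 -19.8 0 0.0013 0.0005
78.8 0.6 -28 0 0.0013 0.0005
84.6 0.6 -36.2 0 0.0013 0.0005
90.3 0.7 -44.4 0 0.0013 0.0005
94.9 0.7 -51 0 0.0013 0.0005
```

View pics/w2.png

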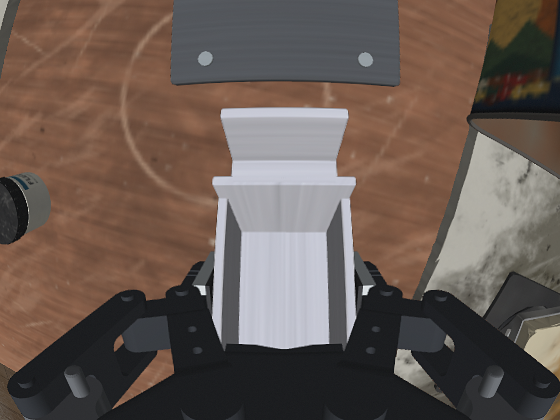

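The wrist view shows the tilted bin held squarely, its tongue at (285,135) lined up with the middle of the foot plate (edges at x=172 and 400). I'll advance now, then move up along the tongue.

>>> servo_tool(moves="12 0.1 -0.9 0 0.001 0; 25 0.2 -0.9 0 0.001 0; 38 0.3 -0.9 0 0.001 0; 50 0.4 -0.9 0 0.001 0; 60 0.5 -0.9 0 0.001 0; 64 0.5 -7 0 0.001 0; 68.5 0.6 -13 0 0.001 0; 73 0.6 -19.8 0 0.001 0; 76 0.6 -24 0 0.001 0; 76 0.6 -24 0 0.001 0")

```text
time: 6.5
tcp_pos: [0.5613, 0.245, 0.2699]
eef_rot: [-3.117, -0.376, -0.002]
wrist_force: [-0.5, 0.2, -1.7]
grip_width: 0.629
gripper_force: 63.7
```

>>> servo_tool(moves="1 0 -1.3 0 0 0; 2 0 -2.7 0 0 0; 3 0 -4 0 0 0; 4 0 -5.4 0 0 0; 5 0 -6.7 0 0 0; 6 0 -8.2 0 0 0; 7 0 -9.6 0 0 0; 8 0 -11 0 0 0; 9 0 -12.5 0 0 0; 9 0 -12.5 0 0 0")

```text
time: 7.75
tcp_pos: [0.57, 0.2471, 0.2822]
eef_rot: [-3.117, -0.376, -0.001]
wrist_force: [1.0, 0.8, -1.7]
grip_width: 0.625
gripper_force: 63.7
```

>>> servo_tool(moves="1 0 -1.4 0 0 0; 2 0 -2.8 0 0 0; 3 0 -4.2 0 0 0; 4 0 -5.6 0 0 0; 5 0 -7 0 0 0; 6 0 -8.5 0 0 0; 7 0 -10 0 0 0; 8 0 -11.5 0 0 0; 9 0 -13 0 0 0; 9 0 -13 0 0 0")

```text
time: 9.0
tcp_pos: [0.5787, 0.2493, 0.2952]
eef_rot: [-3.117, -0.376, -0.001]
wrist_force: [0.2, -0.7, -1.4]
grip_width: 0.626
gripper_force: 63.7
```

```bash
python3 - <<'E'
from h import *
from cell import telemetry,read_camera
s=telemetry.state();print(s["wrist_force"].round(2),s["moment"].round(3))
T0=pose(R.from_rotvec(s["eef_rot"]).as_matrix(),s["tcp_pos"]);np.save("T0.npy",T0)
TB=np.load("TB.npy");IB=np.linalg.inv(TB);b=T0@TB;print("tip",((b@[.01,0,.093,1])[:3]-O)@Rs, "sill in bin",((O+SZ*.1275)-b[:3,3])@b[:3,:3])
p,d=read_camera("scene");cv2.imwrite("pics/s3.png",cv2.resize(p[100:220,210:340,::-1],None,fx=5,fy=5,interpolation=cv2.INTER_CUBIC))
for r in rows(T0,[binpose(t,X,Z)@IB for t,X,Z in((.61,13.5,52),(.52,12,51.5),(.435,10,52.5),(.35,8,54),(.26,6,55.5),(.175,4,57),(.13,3,58),(.1,2.3,58.6),(.05,1.2,59.3),(0,0,59.8))]):print(r)
E
```

```text
[ 0.17 -0.74 -1.41] [ 0.025 -0.012 -0.015]
tip [ 1.96326223e-02 -1.38800241e-04  1.62622296e-01] sill in bin [0.01400326 0.00014033 0.05296265]
1.1 -0.1 -0.5 0.0002 -0.0006 -0.0002
-12.3 -0.2 5 -0.0004 0.0894 -0.0004
-24.5 -0.2 12.8 -0.0009 0.1744 -0.0005
-36 -0.3 22 -0.0015 0.2594 -0.0006
-47.2 -0.3 32.5 -0.002 0.3494 -0.0008
-56.6 -0.4 43.2 -0.0026 0.4344 -0.0009
-61.2 -0.4 49.3 -0.0029 0.4794 -0.001
-64.1 -0.4 53.5 -0.0031 0.5094 -0.001
-68.6 -0.4 60.2 -0.0034 0.5594 -0.0011
-72.6 -0.5 66.8 -0.0037 0.6094 -0.0012
```

View pics/s3.png

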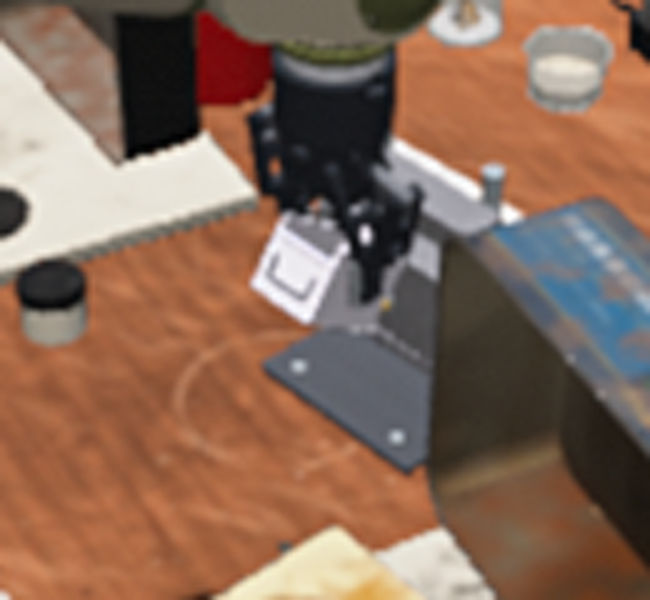

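The scene crop shows the bin tilted at about (300,270), tongue in the groove, with the pin visible at (385,300). No contact force yet, so I'll swing down.

>>> servo_tool(moves="-6 -0.1 2 0 0.045 0; -12.3 -0.2 5 0 0.0894 0; -18.5 -0.2 8.8 0 0.132 0; -24.5 -0.2 12.8 0 0.1744 0; -30.3 -0.2 17.3 -0.001 0.217 0; -36 -0.3 22 -0.0015 0.2594 0; -41.6 -0.3 27.2 -0.002 0.304 -0.001; -47.2 -0.3 32.5 -0.002 0.3494 -0.001; -47.2 -0.3 32.5 -0.002 0.3494 -0.001; -47.2 -0.3 32.5 -0.002 0.3494 -0.001")

```text
time: 10.3
tcp_pos: [0.533, 0.2384, 0.2628]
eef_rot: [-3.032, -0.367, -0.535]
wrist_force: [-0.4, 0.3, -1.1]
grip_width: 0.626
gripper_force: 63.7
```

```bash
cat > nx.py <<'E'
from h import *
from cell import telemetry
import sys
s=telemetry.state();print(s["wrist_force"].round(2),s["moment"].round(3))
T0=pose(R.from_rotvec(s["eef_rot"]).as_matrix(),s["tcp_pos"])
TB=np.load("TB.npy");IB=np.linalg.inv(TB);b=T0@TB;print("sill in bin",(((O+SZ*.1275)-b[:3,3])@b[:3,:3]).round(4),"tilt",np.arccos(b[2,2]).round(4),"bin x in stand",((b[:3,3]-O)@Rs).round(4))
for r in rows(T0,[binpose(*map(float,a.split(",")))@IB for a in sys.argv[1:]]):print(r)
E
python3 nx.py .22,5,56.2 .175,4,57 .13,3,58 .1,2.3,58.6 .05,1.2,59.3
```

```text
[-0.43  0.34 -1.13] [-0.022  0.242  0.037]
sill in bin [0.006  0.0001 0.0554] tilt 0.2607 bin x in stand [-0.02   -0.0001  0.0755]
-6.1 -0.1 3.2 -0.0003 0.0407 0.0001
-12.7 -0.2 6.9 -0.0006 0.0857 0.0001
-19.2 -0.2 11.1 -0.0009 0.1307 -0
-23.3 -0.2 14 -0.0011 0.1607 -0.0001
-29.8 -0.2 18.8 -0.0014 0.2107 -0.0001
```

>>> servo_tool(moves="-3 0 1.6 0 0.02 0; -6.1 -0.1 3.2 0 0.0407 0; -9.4 -0.1 5 0 0.063 0; -12.7 -0.2 6.9 -0.001 0.0857 0; -15 -0.2 8.4 -0.001 0.101 0; -17.1 -0.2 9.7 -0.001 0.116 0; -19.2 -0.2 11.1 -0.001 0.1307 0; -20.2 -0.2 11.8 -0.001 0.138 0; -21.2 -0.2 12.5 -0.001 0.145 0; -21.2 -0.2 12.5 -0.001 0.145 0")

```text
time: 11.55
tcp_pos: [0.5174, 0.2348, 0.2434]
eef_rot: [-2.97, -0.36, -0.75]
wrist_force: [-4.3, -0.6, -1.5]
grip_width: 0.622
gripper_force: 64.2
```

```bash
python3 nx.py .1,2.3,58.6 .075,1.7,59 .05,1.2,59.3 .025,0.5,59.5 0,0,59.8 0,-1,59.8
```

```text
[-4.28 -0.6  -1.53] [-0.257  0.84   0.004]
sill in bin [ 0.003  -0.0001  0.0588] tilt 0.1158 bin x in stand [-0.0098  0.0001  0.0694]
-1.7 0.1 1 -0.0002 0.0158 0
-5.3 0 2.9 -0.0004 0.0408 -0
-8.9 0 4.8 -0.0005 0.0658 -0.0001
-12.1 0 6.7 -0.0007 0.0908 -0.0001
-15.6 -0 8.7 -0.0009 0.1158 -0.0001
-14.7 -0 9.2 -0.0009 0.1158 -0.0001
```

>>> servo_tool(moves="-0.9 0 0.5 0 0.008 0; -1.7 0 1 0 0.0158 0; -2.6 0 1.5 0 0.022 0; -3.5 0 2 0 0.0283 0; -4.4 0 2.5 0 0.0345 0; -5.3 0 2.9 0 0.0408 0; -6.2 0 3.4 0 0.047 0; -7.1 0 3.9 0 0.0533 0; -8 0 4.3 -0.0005 0.059 0; -8.9 0 4.8 -0.0005 0.0658 0")

```text
time: 12.8
tcp_pos: [0.5118, 0.2335, 0.2353]
eef_rot: [-2.937, -0.356, -0.846]
wrist_force: [-10.8, -2.7, 5.2]
grip_width: 0.625
gripper_force: 65.0
```

```bash
python3 nx.py .05,1.2,59.3 .025,0.5,59.5 0,0,59.8 0,-1,59.8
```

```text
[-10.8  -2.7   5.2] [-0.251  0.986 -0.066]
sill in bin [ 0.0013 -0.0001  0.0589] tilt 0.0493 bin x in stand [-0.0042  0.0001  0.0687]
-0 0.1 0.3 -0 -0.0007 -0
-3.4 0 2.1 -0.0002 0.0243 -0.0001
-7 0 3.8 -0.0004 0.0493 -0.0001
-6.1 0 4.4 -0.0004 0.0493 -0.0001
```

```bash
python3 - <<'E'
from h import *
IB=np.linalg.inv(np.load("TB.npy"))
for r in rows(binpose(.05,1.2,59.3)@IB,[binpose(*a)@IB for a in((.035,.8,59.1),(.02,.5,59.1),(.01,.3,59.1),(0,.1,59.1))]):print(r)
E
```

```text
-1.9 -0 0.8 -0.0001 0.015 -0
-3.9 -0 1.6 -0.0002 0.03 -0
-5.3 -0 2.2 -0.0003 0.04 -0.0001
-6.7 -0 2.9 -0.0003 0.05 -0.0001
```

>>> servo_tool(moves="-0.5 0 0.2 0 0.004 0; -1 0 0.4 0 0.0075 0; -1.5 0 0.6 0 0.011 0; -1.9 0 0.8 0 0.015 0; -2.4 0 1 0 0.019 0; -2.9 0 1.2 0 0.0225 0; -3.4 0 1.4 0 0.026 0; -3.9 0 1.6 0 0.03 0; -3.9 0 1.6 0 0.03 0; -3.9 0 1.6 0 0.03 0")

```text
time: 14.05
tcp_pos: [0.509, 0.2328, 0.2316]
eef_rot: [-2.922, -0.353, -0.886]
wrist_force: [-16.5, -4.6, 7.5]
grip_width: 0.621
gripper_force: 65.7
```

```bash
python3 nx.py
```

```text
[-16.46  -4.56   7.53] [-0.455  1.2   -0.305]
sill in bin [ 0.0013 -0.0001  0.0592] tilt 0.0214 bin x in stand [-0.0025  0.0001  0.0684]
```

```bash
python3 - <<'E'
from h import *
IB=np.linalg.inv(np.load("TB.npy"))
for r in rows(binpose(.02,.5,59.1)@IB,[binpose(*a)@IB for a in((.01,.9,58.9),(0,1.1,58.9),(-.01,1.1,58.9))]):print(r)
E
```

```text
-1.8 -0 0.1 -0.0001 0.01 -0
-3.5 -0 0.4 -0.0001 0.02 -0
-5 -0 0.9 -0.0002 0.03 -0
```

>>> servo_tool(moves="-0.5 0 0 0 0.003 0; -1 0 0 0 0.006 0; -1.8 0 0.1 0 0.01 0; -2.3 0 0.2 0 0.013 0; -2.9 0 0.3 0 0.016 0; -3.5 0 0.4 0 0.02 0; -3.5 0 0.4 0 0.02 0; -3.5 0 0.4 0 0.02 0; -3.5 0 0.4 0 0.02 0; -3.5 0 0.4 0 0.02 0")

```text
time: 15.3
tcp_pos: [0.5067, 0.2322, 0.2292]
eef_rot: [-2.911, -0.352, -0.916]
wrist_force: [-9.8, -2.5, 3.4]
grip_width: 0.623
gripper_force: 65.1
```

```bash
python3 - <<'E'
exec(open("nx.py").read())
from cell import read_camera
p,d=read_camera("wrist");W=wcloud(d,s).reshape(-1,3);C=p.reshape(-1,3).astype(int);cv2.imwrite("pics/w4.png",p[:,:,::-1])
B=(W-b[:3,3])@b[:3,:3]
L=(W-O)@Rs
k=(abs(B[:,1])<.018)&(B[:,2]>.045)&(B[:,2]<.058)&(abs(B[:,0]+.004)<.006);print("back inner",k.sum(),np.median(B[k],0),np.median(L[k],0))
for z0 in(.05,.1,.115,.155,.17): 
    k=(abs(L[:,2]-z0)<.006)&(abs(L[:,0])<.008)&(abs(L[:,1])>.035)&(abs(L[:,1])<.065);print("face",z0,k.sum(),np.median(L[k,0]) if k.any() else None)
E
```

```text
[-9.83 -2.47  3.43] [-0.4    1.134 -0.114]
sill in bin [ 0.0015 -0.      0.059 ] tilt 0.0009 bin x in stand [-0.0015  0.0001  0.0685]
back inner 1081 [-0.00275695  0.00010133  0.05191093] [-0.00426785  0.00013523  0.12042054]
face 0.05 363 -6.952762199809371e-05
face 0.1 1061 -0.00015555305558629846
face 0.115 1331 -5.9472024684117125e-05
face 0.155 1709 -6.134279345735556e-05
face 0.17 6940 0.0003635117785576284
```

View pics/w4.png

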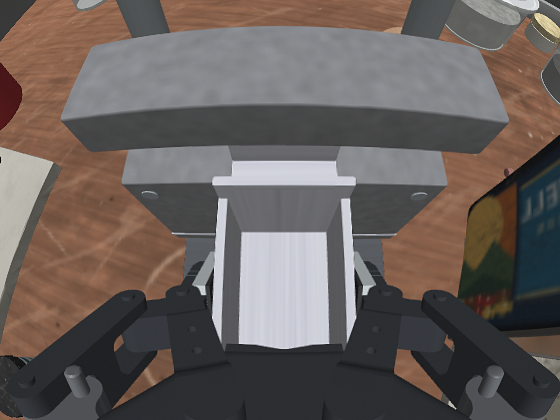

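The wrist view shows the bin with its tongue behind the upper lip (285,165), its back plate up against the board at (285,185), and it is centred. I'll check tilt and flushness from the cloud.

```bash
cat > ck.py <<'E'
from h import *
from cell import telemetry,read_camera
s=telemetry.state();print(s["wrist_force"].round(2))
p,d=read_camera("wrist");W=wcloud(d,s).reshape(-1,3);L=(W-O)@Rs
k=(abs(L[:,1])<.018)&(abs(L[:,0]+.005)<.006)&(L[:,2]<.126)&(L[:,2]>.078)
print("back inner: x at z, slope",k.sum(),[(z,round(float(np.median(L[k&(abs(L[:,2]-z)<.004),0])),4)) for z in(.082,.09,.1,.11,.12) if (k&(abs(L[:,2]-z)<.004)).any()])
k=(abs(L[:,1])<.018)&(L[:,0]>-.06)&(L[:,0]<-.015)&(L[:,2]<.1)&(L[:,2]>.055);c=np.polyfit(L[k,0],L[k,2],1);print("floor slope",c,k.sum())
k=(abs(L[:,2]-.1)<.02)&(abs(L[:,0])<.008)&(abs(L[:,1])>.035)&(abs(L[:,1])<.065);print("face",np.median(L[k,0]))
E
python3 ck.py
```

```text
[-10.35  -2.26   3.24]
back inner: x at z, slope 2930 [(0.082, -0.0043), (0.09, -0.0043), (0.1, -0.0043), (0.11, -0.0043), (0.12, -0.0043)]
floor slope [0.00159138 0.07269744] 5880
face -0.00011065568051850294
```

Flush and vertical, with the push at only about 10 N. Releasing and retreating along the tool axis.

>>> servo_tool(moves="0 0 0 0 0 0; 0 0 0 0 0 0; 0 0 0 0 0 0; 0 0 0 0 0 0; 0 0 0 0 0 0; 0 0 0 0 0 0; 0 0 0 0 0 0; 0 0 0 0 0 0; 0 0 0 0 0 0; 0 0 0 0 0 0", fingers=1)

```text
time: 16.65
tcp_pos: [0.5071, 0.2322, 0.2294]
eef_rot: [-2.91, -0.352, -0.918]
wrist_force: [-0.3, 0.0, 0.1]
grip_width: 1.003
gripper_force: 0.0
```

>>> servo_tool(moves="0 0 -3 0 0 0; 0 0 -8 0 0 0; 0 0 -15 0 0 0; 0 0 -25 0 0 0; 0 0 -37 0 0 0; 0 0 -50 0 0 0; 0 0 -65 0 0 0; 0 0 -80 0 0 0; 0 0 -90 0 0 0; 0 0 -90 0 0 0")

```text
time: 17.9
tcp_pos: [0.4567, 0.2201, 0.3038]
eef_rot: [-2.909, -0.352, -0.919]
wrist_force: [-0.3, -1.4, -0.4]
grip_width: 1.001
gripper_force: 0.0
```

```bash
python3 ck.py; python3 - <<'E'
from cell import read_camera
import cv2
cv2.imwrite("pics/w5.png",read_camera("wrist")[0][:,:,::-1])
E
```

```text
[-0.27 -1.38 -0.43]
back inner: x at z, slope 1344 [(0.082, -0.0046), (0.09, -0.0047), (0.1, -0.005), (0.11, -0.0051), (0.12, -0.0053)]
floor slope [0.01745234 0.07116643] 2531
face 1.4069851047716435e-05
```

View pics/w5.png

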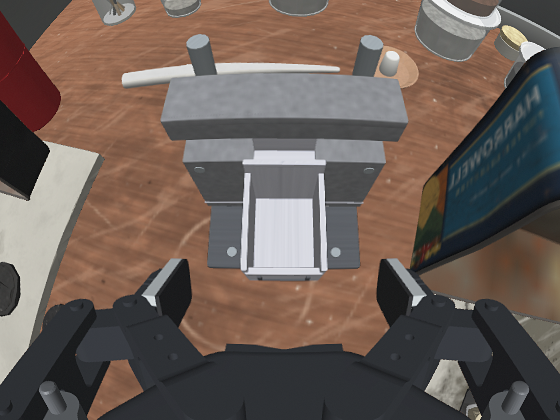

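The bin hangs at (285,215), released and clear of the fingers. Its tilt is about 0.017 rad and its back is about 1 mm from the face, both within limits.

```bash
python3 -c "
from cell import job;print(job.job_done())"
```

```text
the job is handed in; nothing more can be done
None
```

The bin hangs in the groove, released and clear of the arm, with its back about 1 mm from the board face and about 1° off upright; I inferred from that gap that the pin is in by about 7 mm. It was handed in at about 18 s, with wrist force peaking near 19 N in the readings after each move; the hand-in returned no verdict.

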